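Unlock the tab-lock dial and open the sample drawer

ROBOT

A 6-joint arm with a two-finger parallel gripper is mounted at the origin on a cart in front of the work surface, level with it; the furniture and walls round the work are solid. World frame = base frame: x ahead of the robot, y to its left, z up, the work surface at z = 0. Lengths are in m, angles in degrees, forces in N, time in s.
With the tool pointing down it reaches from about 0.35 to 0.85 m from the base axis. Payload 8.1 kg.
Tool frame: the origin (TCP) lies at the very end of the fingers, on their centre line; the grasp point (between the pads) lies 19 mm behind it; z points along the fingers, y is the line along which they close (so a half turn about z gives the same grasp; the last joint's range is limited). The gripper opens to 85 mm and grips with 20 to 120 N. Pads are 22 mm wide; open, the fingers measure 114 mm over their backs; the gripper's body (76 mm by 85 mm) begins 54 mm behind the grasp point. The pads swing forward as they close: fully open they stand 13 mm farther back than shut.
Start: joints at [-74.851, 7.471, 85.268, -0, 87.261, -4.893], TCP at [0.206, -0.564, 0.231] pointing down, gripper open.
Joint ranges: [-169.43, 169.43], [-51.17, 129.36], [1.28, 143.12], [-76.62, 256.62], [0, 156.53], [-152.29, 152.29]. Speed limits (degrees/s): [136.94, 136.94, 159.86, 180, 180, 180].

INTERFACE

Orientations are given as [roll, pitch, yaw] about the fixed x, y, z axes, in that order (R = Rz(yaw) Ry(pitch) Rx(roll)).
In Python, from station import observe, read_camera, sign_off gives the robot as it stands.
- The arm moves only by the shell command python3 -m handwheel FILE [FORCE], which reads ROWS from the file FILE. ROWS is a JSON list of rows, 1 to 8 of them, each an object with the fields aperture (the opening from 0.0 (shut) to 1.0 (fully open)), xyz (a list: dx, dy, dz in m), twist (a turn about the tool's z in degrees); a field left out counts as zero (the opening has to be given); each row is the pose to reach, as a shift and turn from the pose commanded when the command began, along the tool's axes at that moment; what a row does not reach only later rows make up. A row lasts 1/10 s, in which the tool goes at most 0.05 m and 8.59 degrees, less where a joint would pass 70% of its speed; a pose out of reach is approached as far as the arm can. The fingers move at their own pace and stop on an object; FORCE is the grip in N (left out, the last holds). Time passes only in rows, so rows that do not move let the fingers close. It prints the time, the measured TCP pose, the force, the opening and the grip force at its end. Input that does not fit is refused with a message, and nothing moves.
- observe(): the state, without advancing time (a new reading comes with each control period).
- read_camera(name): name is "side" or "top"; returns a dict with "pixels" (400x640x3 uint8, red, green, blue), "mtx" (3x3 intrinsics, pixels), "k1" (the pictures are not rectified: a ray, as slopes to the right and down, at radius r is drawn at 1 + k1 r^2 times it, then the intrinsics apply), "T" (4x4, takes a point from camera to world coordinates). Camera axes: x right, y up, looking along -z (the intrinsics and any distortion apply to the point x, -y, -z); pixel columns grow to the right and rows downward; lengths in m; the calibration is good to about 2 mm. A picture is of the moment at which its call begins. There is no depth.
- sign_off(): hands the job in; it is judged then, once.
The state is a dict: "t": time; "joint_positions": joint angles; "joint_vel": joint speeds; "effort": joint torques, N m; "tcp_pos": TCP position; "tool_rot": TCP orientation; "wrist_force": force on the tool from outside, world axes, zero at the start; "moment": the same for the moment, N m; "width": opening from 0.0 (shut) to 1.0 (fully open); "gripper_force": force on a finger pad.
Only numpy, scipy, OpenCV 4.12 (cv2) and the standard library are available. Lean on these libraries where they do the work, as an engineer would, in place of code of your own. Each camera call takes 0.05 s, during which the arm holds its last target. There are 200 camera calls.

TASK

The sample drawer on the worktop is locked by the dial on top of its housing. Pinch the dial's two release tabs and keep them pinched while you turn it counter-clockwise (seen from above) until you feel it bear firmly on its open stop, without forcing it; let go there so that both tabs spring out and lock, then pull the drawer fully open by its handle and leave it open. Leave the beaker, the glass stopper and the jar round it where they stand.

Things in the scene. Friction and masses are not known exactly. Their poses are not given: they have to be found in the camera images.
- unit: white sheet-metal drawer housing, fixed on the worktop, 150 (x, along the drawer) x 130 (y) x 75 mm high; origin at the centre of its underside; its drawer front looks along its own -x, z up. The dial's open stop is hidden inside it. More than 25 N between the dial and the housing's inside (dial forced on its stop or in its locked notch, drawer pulled while locked) damages it.
- dial: grey lock dial with two black tabs, held by four clips on top of the housing; origin on its axis, level with the housing's top (75 mm up), 20 mm behind (+x of) the housing's centre. Starts locked, its axes along the housing's. The hidden open stop lies 0.88 to 1.41 rad counter-clockwise from there, elsewhere each time (the second raised mark is only about its middle).
- dial_grip (a point): point on the dial's axis at grip height, 45 mm above the housing's top; turns with the dial: y runs from tab to tab, z up. The dial is 80 mm across, its face 22 mm above the housing's top; on it a fixed bar, 34 (y) x 22 (x) mm, up to 58 mm above the housing's top, between the tabs. A white pointer rib points along -x. Free turning takes about 0.05 N m, more if pushed sideways.
- tab_a (a joint): how far the black upright tab on the dial's +y side is pressed in, m: 0 = out, 0.006 = fully in; the dial turns only with both above 0.0045. Spring about 4 N at first, 8 N fully in. Tabs are 24 mm wide (x), from 24 to 62 mm above the housing's top; their outer faces are 60 mm apart when out, 48 mm when both are in.
- tab_b (a joint): the same for the tab on the dial's -y side. The tabs can spring out only in the locked position and within the last 0.08 rad before the open stop; let go elsewhere they stay in. The stop acts 25 mm from the axis: 6 N there, about 0.15 N m, shows that it is reached, 25 N is about 0.6 N m; 0.2 to 0.3 N m, some 0.05 rad into its stiff rubber buffer, is right.
- drawer (a joint): how far the drawer is pulled out, m: 0 = shut, 0.060 = fully open at its stop. Slides along the housing's -x with about 2 N of friction; it stays where it is left.
- drawer_handle (a point): middle of the drawer's straight steel bar handle: a level round bar 10 mm thick and 90 mm long along y, 42 mm in front of (-x of) the drawer front, 52 mm above the worktop, held by a post 40 mm to either side of its middle; x axis points from the handle towards the housing. Moves with the drawer.
- beaker: glass beaker, 56 mm across, 69 mm high, standing behind or right of the housing; origin at the centre of its underside. Leave alone.
- stopper: ground glass stopper, 42 mm across, 50 mm high, right of the housing; origin at the centre of its underside. Leave alone.
- jar: sample jar with a screw lid, 52 mm across, 62 mm high, left of the housing; origin at the centre of its underside. Leave alone.
Mind the look-alikes: they are no part of the job. What is shaped like the dial but green is not meant.

How it is judged (in metres and radians):
On the way, in this order (a step that is already met when the one before it is completed fails the run):
1. both release tabs are pinched in (each more than 4.5 mm) with the dial still near its locked position (value of joint each of tab_a, tab_b above 0.0045 m and angle between the x axis of dial_grip and the x axis of unit, either way round below 0.3 rad), for 0.05 s.
2. the dial, its tabs still pinched and turned more than 0.7 rad, bears on its open stop with more than 6 N (value of joint each of tab_a, tab_b above 0.0045 m and angle between the x axis of dial_grip and the x axis of unit, either way round above 0.7 rad and contact force between dial and unit above 6 N), for 0.05 s.
3. the dial is let go at its open stop: turned more than 0.7 rad and both tabs sprung out (less than 1.5 mm in) (angle between the x axis of dial_grip and the x axis of unit, either way round above 0.7 rad and value of joint each of tab_a, tab_b below 0.0015 m), for 0.2 s.
At the end, for the whole second after the job is handed in: the dial stands locked open (turned more than 0.7 rad, both tabs sprung out to within 1.5 mm) and the drawer is pulled out more than 52 of its 60 mm and at rest (all of step 3 and value of joint drawer above 0.052 m and velocity of joint drawer between -0.01 and 0.01 m/s); the robot touches nothing.
It fails at once if the dial is forced: more than 25 N between the dial and the inside of the housing (contact force between dial and unit above 25 N).
It fails at once if the beaker is moved more than 15 mm (distance of beaker from where it was at the start of the episode above 0.015 m).
It fails at once if the stopper is moved more than 15 mm (distance of stopper from where it was at the start of the episode above 0.015 m).
It fails at once if the jar is moved more than 15 mm (distance of jar from where it was at the start of the episode above 0.015 m).
It also fails if it takes over 67 s, if anything falls off the work surface, if the arm or the gripper's body presses on something with over 40 N, if the wrist force passes 120 N, or if a joint passes its speed limit or range.

## Working session

There is one attempt and no reset: what is moved stays moved. The work goes in short steps, Python scripts to look and compute and a shell command to move; the robot and the scene stay as the last step left them, time stands still between calls to the robot, and variables do not carry over. Pictures are saved under pics/ and viewed, at most 10 in all, crops included, and the job is handed in when it is done.

```bash
mkdir -p pics; ls; python3 - <<'E'
from station import observe, read_camera
import cv2,numpy as np
for n in("side","top"):
    c=read_camera(n); cv2.imwrite(f"pics/{n}0.png",c["pixels"][:,:,::-1]); np.savez(f"{n}0.npz",**c)
    print(n,c["mtx"],c["k1"],np.round(c["T"],3))
print(observe())
E
```

```text
pics
side [[419.01662543   0.         318.17964959]
 [  0.         419.01662543 203.2212715 ]
 [  0.           0.           1.        ]] -0.08843274243175958 [[ 0.991  0.054 -0.125  0.385]
 [-0.136  0.484 -0.865 -1.104]
 [ 0.014  0.874  0.486  0.612]
 [ 0.     0.     0.     1.   ]]
top [[512.00394879   0.         324.23810048]
 [  0.         512.00394879 201.92528172]
 [  0.           0.           1.        ]] -0.1644321067510609 [[ 0.026  0.987 -0.158  0.25 ]
 [-1.     0.028  0.007 -0.177]
 [ 0.011  0.158  0.987  1.631]
 [ 0.     0.     0.     1.   ]]
{'t': 0.1, 'joint_positions': array([-7.48516335e+01,  7.50963506e+00,  8.53238034e+01, -1.86203011e-03,
        8.72627813e+01, -4.89329645e+00]), 'joint_vel': array([ 0.01882658, -0.1155908 , -0.07231352,  0.0007661 ,  0.08565883,
        0.02584147]), 'effort': array([ 5.11735871e-04, -5.70951712e+01, -5.01942980e+01, -2.06119007e-04,
        8.17512337e-03,  7.39733787e-05]), 'tcp_pos': array([ 0.20549677, -0.56317315,  0.23035397]), 'tool_rot': array([-1.79903972e+02, -6.35459665e-03,  2.00417481e+01]), 'wrist_force': array([-0.40322292, -0.24674601,  0.20003692]), 'moment': array([-0.0302848 ,  0.01832336,  0.05314964]), 'gripper_force': 0.0, 'width': 0.9984686462186481}
```

View pics/side0.png

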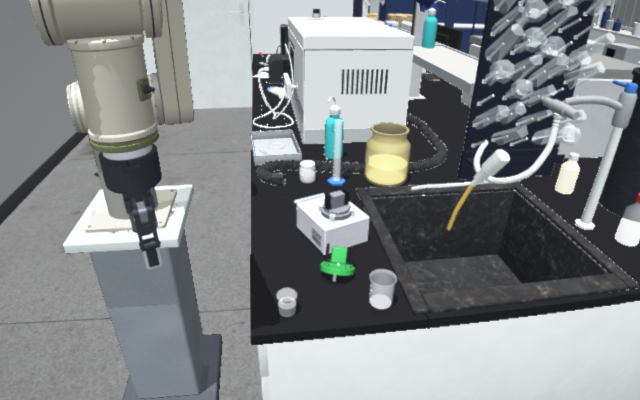

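View pics/top0.png

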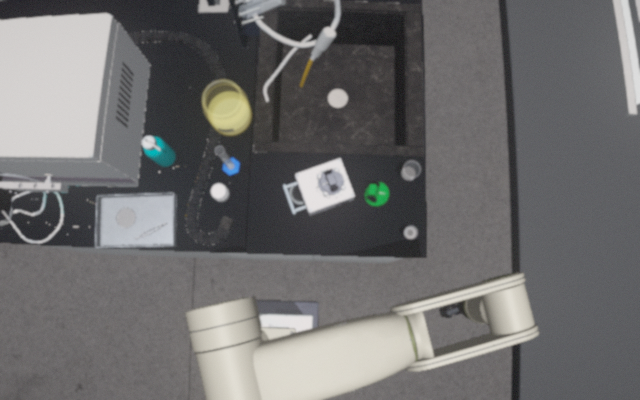

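The side view shows the housing at about (332,222), with the dial at (335,205), the green decoy at (338,262), the beaker at (381,288), the stopper at (287,300) and the jar at (308,171). In the top view the housing is at (325,187), the dial at (331,181) and the handle at (293,197), so the drawer faces roughly world +y.

```bash
python3 - <<'E'
import cv2,numpy as np
a=cv2.imread("pics/side0.png")[175:295,250:410]; b=cv2.imread("pics/top0.png")[140:230,270:400]
a=cv2.resize(a,(640,480),interpolation=cv2.INTER_CUBIC); cv2.imwrite("pics/sc.png",a)
b=cv2.resize(b,(780,540),interpolation=cv2.INTER_CUBIC); cv2.imwrite("pics/tc.png",b)
E
```

```text
(no output)
```

View pics/sc.png

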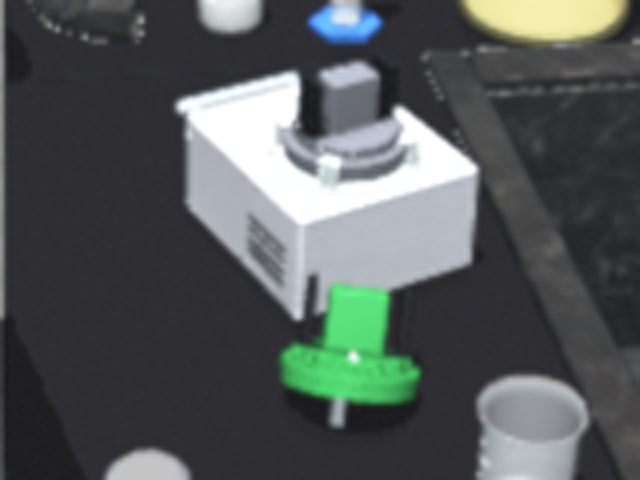

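View pics/tc.png

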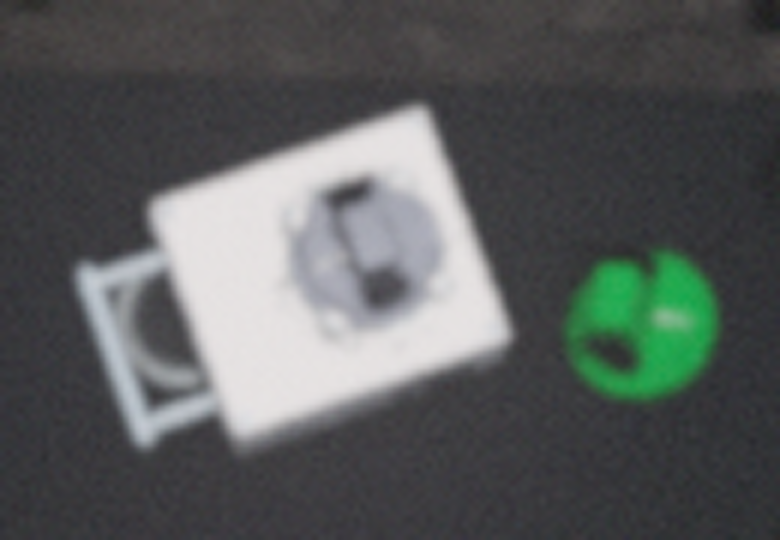

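The crops show the housing's top corners, top view at (428,103), (150,200), (240,438) and (512,335), side view at (187,112), (303,218) and (477,170). The black tabs, the bar and the handle are clear too. Next I'll compute positions.

```bash
cat >h.py <<'E'
import cv2,numpy as np
def ray(c,p):
    K=c["mtx"];x,y=(p[0]-K[0,2])/K[0,0],(p[1]-K[1,2])/K[1,1]
    u=cv2.undistortPoints(np.array([[p]],float),K,np.array([float(c["k1"]),0,0,0]))[0,0]
    d=c["T"][:3,:3]@[u[0],-u[1],-1];return c["T"][:3,3],d/np.linalg.norm(d)
def plane(c,p,z):
    o,d=ray(c,p);return o+d*(z-o[2])/d[2]
def tri(c1,p1,c2,p2):
    o1,d1=ray(c1,p1);o2,d2=ray(c2,p2)
    s=np.linalg.lstsq(np.c_[d1,-d2],o2-o1,rcond=None)[0]
    a,b=o1+s[0]*d1,o2+s[1]*d2;return (a+b)/2,np.linalg.norm(a-b)
E
python3 - <<'E'
from h import *
np.set_printoptions(precision=4,suppress=True)
S,T=np.load("side0.npz"),np.load("top0.npz")
t=lambda x,y:((x+.5)/6-.5+270,(y+.5)/6-.5+140)
s=lambda x,y:((x+.5)/4-.5+250,(y+.5)/4-.5+175)
for n,a,b in(("cornFL",(240,440),(187,112)),("cornBL",(512,337),(303,218)),("cornBR",(428,103),(477,170)),("handle -x end",(146,444),(182,106)),("handle +x end",(84,268),(297,76)),("bar top",(372,232),(349,74))):
    p,e=tri(T,t(*a),S,s(*b));print(n,p,e)
im=T["pixels"][140:230,270:400].astype(int)
m=((im.min(2)>150)).astype(np.uint8)
m[:,:23]=0
m=cv2.morphologyEx(m,cv2.MORPH_OPEN,np.ones((3,3)))
c=max(cv2.findContours(m,0,2)[0],key=cv2.contourArea)
hull=cv2.convexHull(c)
r=cv2.minAreaRect(hull);bp=cv2.boxPoints(r);print(r,[( x*6,y*6) for x,y in bp])
for k,z in(("z75",.075),):
    P=np.array([plane(T,(x+270,y+140),z) for x,y in bp]);print(P,P.mean(0),np.linalg.norm(np.diff(P,axis=0),axis=1))
# dark tabs, crop & grey disc
dk=((im.max(2)<90)).astype(np.uint8)
n,l,st,ce=cv2.connectedComponentsWithStats(dk)
for i in range(1,n):
    if 10<st[i,4]<200: print(st[i],ce[i],plane(T,ce[i]+[270,140],.137))
for n in((84,268),(146,444),(115,356)): print("handle z52",plane(T,t(*n),.052))
E
```

```text
cornFL [ 0.4652 -0.1433  0.0764] 0.0012444264649459887
cornBL [ 0.5218 -0.2813  0.0776] 0.0002717653260744387
cornBR [ 0.6416 -0.2352  0.0756] 0.005603277240157485
handle -x end [ 0.4654 -0.0942  0.0539] 0.0023460514944829126
handle +x end [ 0.554  -0.0583  0.054 ] 0.0040205724704275685
bar top [ 0.5619 -0.2068  0.1326] 0.0024262064651349624
((53.29530334472656, 45.44172668457031), (42.656280517578125, 52.13893127441406), 69.86369323730469) [(np.float32(128.86194), np.float32(206.35066)), (np.float32(422.5739), np.float32(98.656235)), (np.float32(510.6817), np.float32(338.95007)), (np.float32(216.96973), np.float32(446.6445))]
[[ 0.5839 -0.0833  0.075 ]
 [ 0.6456 -0.2341  0.075 ]
 [ 0.5198 -0.2821  0.075 ]
 [ 0.4597 -0.1329  0.075 ]] [ 0.5522 -0.1831  0.075 ] [0.163  0.1346 0.1608]
[23 47  9 13 73] [26.6164 53.4384] [ 0.5134 -0.1044  0.137 ]
[62 46  5  4 13] [63.5385 47.6923] [ 0.5338 -0.2133  0.137 ]
[97 56  9  6 35] [101.6     58.0571] [ 0.5057 -0.3269  0.137 ]
handle z52 [ 0.5565 -0.0583  0.052 ]
handle z52 [ 0.4645 -0.0941  0.052 ]
handle z52 [ 0.5102 -0.0763  0.052 ]
```

```bash
echo '[{"aperture":1, "xyz":[0.05, -0.02, 0], "twist":8}, {"aperture":1, "xyz":[0.09, -0.04, 0], "twist":16}, {"aperture":1, "xyz":[0.13, -0.06, 0], "twist":24}, {"aperture":1, "xyz":[0.17, -0.08, 0], "twist":32}, {"aperture":1, "xyz":[0.21, -0.1, 0], "twist":40}, {"aperture":1, "xyz":[0.25, -0.12, 0], "twist":48}, {"aperture":1, "xyz":[0.29, -0.14, 0], "twist":56}, {"aperture":1, "xyz":[0.33, -0.16, 0], "twist":64}]' > path.dat && python3 -m handwheel path.dat 30; python3 -c "
from station import observe;o=observe();print(o['tcp_pos'],o['tool_rot'],o['joint_positions'])"
```

```text
t: 0.9
tcp_pos: [0.4607, -0.2997, 0.2309]
tool_rot: [180.0, 0.0, -44.0]
wrist_force: [1.2, -0.6, -0.3]
width: 0.999
gripper_force: 0.0
[ 0.46069648 -0.29965252  0.23092787] [ 1.79994326e+02  2.95087612e-02 -4.40405694e+01] [-3.83850987e+01 -2.91325600e-01  9.33944905e+01 -2.74259991e-03
  8.69267594e+01  9.56556170e+01]
```

```bash
echo '[{"aperture":1, "xyz":[0, -0.04, 0], "twist":8}, {"aperture":1, "xyz":[0.004, -0.08, 0], "twist":16}, {"aperture":1, "xyz":[0.007, -0.12, 0.02], "twist":24.6}, {"aperture":1, "xyz":[0.007, -0.137, 0.05], "twist":24.6}, {"aperture":1, "xyz":[0.007, -0.137, 0.07], "twist":24.6}, {"aperture":1, "xyz":[0.007, -0.137, 0.07], "twist":24.6}]' > path.dat && python3 -m handwheel path.dat 30; python3 - <<'E'
from station import observe,read_camera
import cv2,numpy as np
a=read_camera("side");b=read_camera("top")
np.savez("side1.npz",**a);np.savez("top1.npz",**b)
A=cv2.resize(np.ascontiguousarray(a["pixels"][130:250,270:400,::-1]),(520,480),interpolation=2)
cv2.imwrite("pics/s1.png",A)
o=observe();print(o['tcp_pos'],o['tool_rot'],o['joint_positions'],o['moment'])
E
```

```text
t: 1.5
tcp_pos: [0.5574, -0.2051, 0.1566]
tool_rot: [179.7, 0.3, -68.2]
wrist_force: [-0.4, -0.6, -0.0]
width: 0.998
gripper_force: 0.0
[ 0.55918345 -0.2070891   0.16108905] [ 1.79941486e+02  5.24580991e-02 -6.83091511e+01] [-2.52431055e+01  9.38502329e+00  9.05731340e+01 -7.03248751e-03
  8.01201230e+01  1.33067230e+02] [0.04206129 0.01906933 0.02935517]
```

View pics/s1.png

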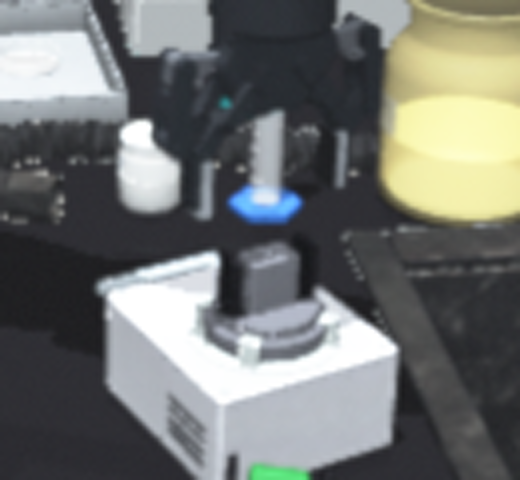

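The side picture shows the fingers centred over the tabs: fingertips at (203,205) and (340,180), tab tops at (228,245) and (308,240). I'll go down next.

```bash
echo '[{"aperture":1, "xyz":[0, 0, 0.02]}, {"aperture":1, "xyz":[0, 0, 0.04]}, {"aperture":1, "xyz":[0, 0, 0.057]}, {"aperture":1, "xyz":[0, 0, 0.057]}, {"aperture":1, "xyz":[0, 0, 0.057]}, {"aperture":1, "xyz":[0, 0, 0.057]}]' > path.dat && python3 -m handwheel path.dat 30; python3 -c "
from station import observe;o=observe();print(o['tcp_pos'],o['tool_rot'],o['wrist_force'],o['moment'])"
```

```text
t: 2.2
tcp_pos: [0.5607, -0.208, 0.1066]
tool_rot: [-179.9, -0.1, -68.3]
wrist_force: [-0.5, -0.5, -0.6]
width: 0.997
gripper_force: 0.0
[ 0.56074905 -0.20801996  0.10663673] [-1.79874247e+02 -1.34882139e-01 -6.83393285e+01] [-0.54776174 -0.53106277 -0.587266  ] [-0.00438802 -0.01487324 -0.05747746]
```

Close gently, in stages, and watch the side forces.

```bash
echo '[{"aperture":0.72}, {"aperture":0.72}, {"aperture":0.66}, {"aperture":0.66}, {"aperture":0.6}, {"aperture":0.6}]' > path.dat && python3 -m handwheel path.dat 30;echo '[{"aperture":0.5}, {"aperture":0.5}, {"aperture":0.5}, {"aperture":0.5}]' > path.dat && python3 -m handwheel path.dat 30; python3 -c "
from station import observe;o=observe();print(o['moment'])"
```

```text
t: 2.8
tcp_pos: [0.5606, -0.2075, 0.1058]
tool_rot: [-179.9, -0.1, -68.3]
wrist_force: [-0.2, 0.6, 7.5]
width: 0.599
gripper_force: 7.1
t: 3.2
tcp_pos: [0.5612, -0.2077, 0.1066]
tool_rot: [-179.8, -0.2, -68.3]
wrist_force: [-0.6, -0.0, 10.0]
width: 0.537
gripper_force: 32.2
[ 0.03729331 -0.03049101  0.00236556]
```

```bash
echo '[{"aperture":0.5, "twist":-5}, {"aperture":0.5, "twist":-10}, {"aperture":0.5, "twist":-10}]' > path.dat && python3 -m handwheel path.dat 30; python3 -c "
from station import observe;o=observe();print(o['moment'])"; echo '[{"aperture":0.5, "twist":-5}, {"aperture":0.5, "twist":-10}, {"aperture":0.5, "twist":-15}, {"aperture":0.5, "twist":-20}, {"aperture":0.5, "twist":-25}, {"aperture":0.5, "twist":-30}, {"aperture":0.5, "twist":-30}]' > path.dat && python3 -m handwheel path.dat 30; python3 -c "
from station import observe;o=observe();print(o['moment'])"
```

```text
t: 3.5
tcp_pos: [0.5613, -0.2078, 0.1066]
tool_rot: [-179.9, -0.2, -58.1]
wrist_force: [0.2, 0.2, 9.5]
width: 0.539
gripper_force: 32.1
[ 0.02954424  0.0250169  -0.00798687]
t: 4.2
tcp_pos: [0.5615, -0.2071, 0.1066]
tool_rot: [-179.9, -0.2, -28.1]
wrist_force: [1.8, 3.0, 9.7]
width: 0.534
gripper_force: 32.1
[ 0.52291265 -0.15598129 -0.02751409]
```

```bash
cat >chk.py <<'E'
from station import observe
import sys
o=observe();m=o['moment'][2];print("yaw %.2f mz %.3f j6 %.1f"%(o['tool_rot'][2],m,o['joint_positions'][5]),o['wrist_force'].round(1))
sys.exit(abs(m)>0.12)
E
q(){ grep -E 'width|gripper'; }
echo '[{"aperture":0.5, "twist":-4}, {"aperture":0.5, "twist":-8}, {"aperture":0.5, "twist":-8}]' > path.dat && python3 -m handwheel path.dat 30|q; python3 chk.py && 
echo '[{"aperture":0.5, "twist":-2}, {"aperture":0.5, "twist":-2}]' > path.dat && python3 -m handwheel path.dat 30 >/dev/null; python3 chk.py &&
echo '[{"aperture":0.5, "twist":-2}, {"aperture":0.5, "twist":-2}]' > path.dat && python3 -m handwheel path.dat 30 >/dev/null; python3 chk.py &&
echo '[{"aperture":0.5, "twist":-2}, {"aperture":0.5, "twist":-2}]' > path.dat && python3 -m handwheel path.dat 30 >/dev/null; python3 chk.py &&
echo '[{"aperture":0.5, "twist":-2}, {"aperture":0.5, "twist":-2}]' > path.dat && python3 -m handwheel path.dat 30 >/dev/null; python3 chk.py &&
echo '[{"aperture":0.5, "twist":-2}, {"aperture":0.5, "twist":-2}]' > path.dat && python3 -m handwheel path.dat 30 >/dev/null; python3 chk.py
```

```text
width: 0.536
gripper_force: 32.1
yaw -20.14 mz 0.025 j6 84.9 [1.4 3.5 9.1]
yaw -20.14 mz 0.025 j6 84.9 [1.4 3.5 9.1]
yaw -20.14 mz 0.025 j6 84.9 [1.4 3.5 9.1]
yaw -20.14 mz 0.025 j6 84.9 [1.4 3.5 9.1]
yaw -20.14 mz 0.025 j6 84.9 [1.4 3.5 9.1]
yaw -20.14 mz 0.025 j6 84.9 [1.4 3.5 9.1]False
False
False
False
False
False
```

```bash
sed -i 's/sys.exit(\(.*\))/sys.exit(int(\1))/' chk.py; set -e
echo '[{"aperture":0.5, "twist":-2}, {"aperture":0.5, "twist":-2}]' > path.dat && python3 -m handwheel path.dat 30 >/dev/null; python3 chk.py
echo '[{"aperture":0.5, "twist":-2}, {"aperture":0.5, "twist":-2}]' > path.dat && python3 -m handwheel path.dat 30 >/dev/null; python3 chk.py
echo '[{"aperture":0.5, "twist":-2}, {"aperture":0.5, "twist":-2}]' > path.dat && python3 -m handwheel path.dat 30 >/dev/null; python3 chk.py
echo '[{"aperture":0.5, "twist":-2}, {"aperture":0.5, "twist":-2}]' > path.dat && python3 -m handwheel path.dat 30 >/dev/null; python3 chk.py
echo '[{"aperture":0.5, "twist":-2}, {"aperture":0.5, "twist":-2}]' > path.dat && python3 -m handwheel path.dat 30 >/dev/null; python3 chk.py
echo '[{"aperture":0.5, "twist":-2}, {"aperture":0.5, "twist":-2}]' > path.dat && python3 -m handwheel path.dat 30 >/dev/null; python3 chk.py
```

```text
yaw -18.22 mz -0.004 j6 83.0 [0.8 3.6 9.9]
yaw -16.21 mz 0.007 j6 81.0 [ 2.   2.9 10.3]
yaw -14.22 mz 0.069 j6 79.0 [2.1 4.2 9.6]
yaw -12.23 mz -0.178 j6 77.0 [2.1 3.3 9.7]
```

```bash

echo '[{"aperture":0.5}]' > path.dat && python3 -m handwheel path.dat 30 >/dev/null; python3 chk.py
echo '[{"aperture":0.5, "twist":-0.5}, {"aperture":0.5, "twist":-0.5}]' > path.dat && python3 -m handwheel path.dat 30 >/dev/null; python3 chk.py
echo '[{"aperture":0.5}]' > path.dat && python3 -m handwheel path.dat 30 |grep -E "width|grip"; python3 chk.py
```

```text
yaw -12.29 mz -0.106 j6 77.1 [3.  2.5 9.9]
yaw -11.78 mz -0.231 j6 76.6 [2.4 4.5 9.7]
width: 0.538
gripper_force: 32.0
yaw -11.80 mz -0.231 j6 76.6 [2.1 3.9 9.3]
```

```bash
for i in 1 2; do :; done
echo '[{"aperture":0.5, "twist":-0.3}]' > path.dat && python3 -m handwheel path.dat 30 >/dev/null; python3 chk.py
echo '[{"aperture":0.5}]' > path.dat && python3 -m handwheel path.dat 30 >/dev/null; python3 chk.py
echo '[{"aperture":0.5}]' > path.dat && python3 -m handwheel path.dat 30 >/dev/null; python3 chk.py
echo '[{"aperture":0.5}]' > path.dat && python3 -m handwheel path.dat 30 >/dev/null; python3 chk.py
```

```text
yaw -11.50 mz -0.277 j6 76.3 [2.  3.9 9. ]
yaw -11.50 mz -0.259 j6 76.3 [2.  3.8 9.8]
yaw -11.50 mz -0.261 j6 76.3 [2.2 3.7 9. ]
yaw -11.50 mz -0.269 j6 76.3 [2.8 3.6 9.2]
```

Steady at 0.265 N m on the stop. Letting go, then a look.

```bash

echo '[{"aperture":0.9}, {"aperture":0.9}, {"aperture":0.9}, {"aperture":0.9}, {"aperture":0.9}, {"aperture":0.9}]' > path.dat && python3 -m handwheel path.dat 30; python3 chk.py
echo '[{"aperture":0.9, "xyz":[0, 0, -0.03]}, {"aperture":0.9, "xyz":[0, 0, -0.07]}, {"aperture":0.9, "xyz":[0, 0, -0.11]}, {"aperture":0.9, "xyz":[0, 0, -0.11]}]' > path.dat && python3 -m handwheel path.dat 30
python3 - <<'E'
from station import observe,read_camera
import cv2,numpy as np
a=read_camera("side")
np.savez("side2.npz",**a)
cv2.imwrite("pics/s2.png",cv2.resize(np.ascontiguousarray(a["pixels"][170:250,280:390,::-1]),(770,560),interpolation=2))
o=observe();print(o['tcp_pos'],o['tool_rot'])
E
```

```text
t: 6.7
tcp_pos: [0.5595, -0.2072, 0.1042]
tool_rot: [-180.0, 0.0, -11.5]
wrist_force: [-0.2, -0.0, -0.9]
width: 0.899
gripper_force: 0.0
yaw -11.52 mz 0.062 j6 76.3 [-0.2 -0.  -0.9]
t: 7.1
tcp_pos: [0.5629, -0.2087, 0.2222]
tool_rot: [179.8, -0.6, -11.5]
wrist_force: [1.6, -0.2, 0.6]
width: 0.897
gripper_force: 0.0
[ 0.56180315 -0.20815512  0.21880805] [179.89481846  -0.42535891 -11.51035214]
```

View pics/s2.png

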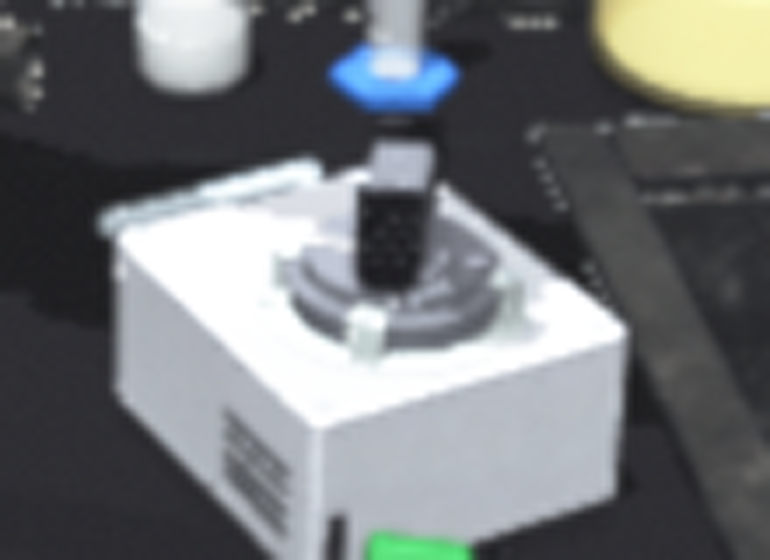

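The side crop shows the dial turned, with the near tab face at (395,235) and the far tab at (405,130). The tab travel can't be judged from here. I'll check it from the top camera once I'm over the handle.

```bash

echo '[{"aperture":0.42, "xyz":[-0.016, -0.024, 0], "twist":-7}, {"aperture":0.42, "xyz":[-0.032, -0.048, 0], "twist":-14}, {"aperture":0.42, "xyz":[-0.048, -0.072, 0], "twist":-21}, {"aperture":0.42, "xyz":[-0.064, -0.096, 0], "twist":-28}, {"aperture":0.42, "xyz":[-0.0763, -0.1171, 0], "twist":-32.9}, {"aperture":0.42, "xyz":[-0.0763, -0.1171, 0], "twist":-32.9}, {"aperture":0.42, "xyz":[-0.0763, -0.1171, 0], "twist":-32.9}]' > path.dat && python3 -m handwheel path.dat 30
python3 - <<'E'
from station import observe,read_camera
import cv2,numpy as np
from h import *
b=read_camera("top");a=read_camera("side");np.savez("top3.npz",**b);np.savez("side3.npz",**a)
f=lambda c,r,s:cv2.resize(np.ascontiguousarray(c["pixels"][r[0]:r[1],r[2]:r[3],::-1]),None,fx=s,fy=s,interpolation=2)
A=f(b,(150,220,275,365),4.4);B=f(a,(150,220,280,370),4.4)
t0=np.load("top0.npz");C=f(t0,(150,220,275,365),4.4)
cv2.imwrite("pics/m3.png",np.vstack([np.hstack([A,C]),]));cv2.imwrite("pics/b3.png",B)
o=observe();print(o['tcp_pos'],o['tool_rot'])
E
```

```text
t: 7.85
tcp_pos: [0.5078, -0.0769, 0.2134]
tool_rot: [-180.0, 0.1, 21.4]
wrist_force: [0.1, 0.1, 0.4]
width: 0.419
gripper_force: 0.0
[ 0.50821439 -0.07781098  0.21371021] [-1.79994388e+02  4.17908741e-02  2.12903137e+01]
```

View pics/m3.png

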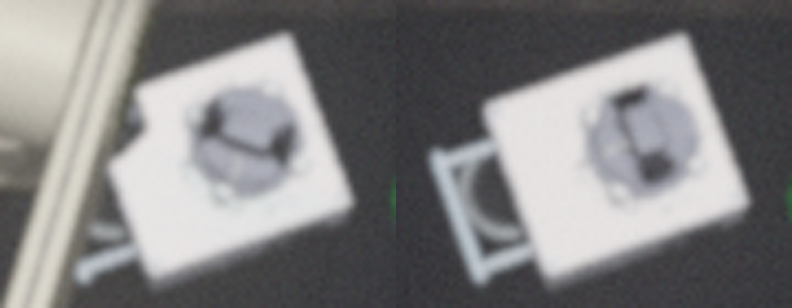

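View pics/b3.png

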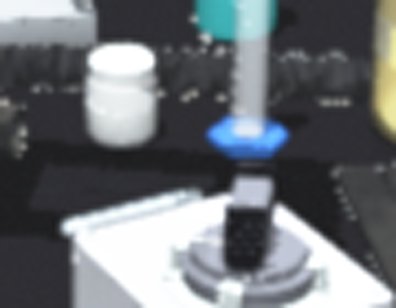

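In the top view the tabs are now at (212,118) and (282,148), about 102 px across their outer edges. They were about 101 px apart when out at the start, so both have sprung out. The jar is well clear. Going down onto the handle and gripping it.

```bash

echo '[{"aperture":0.42, "xyz":[0, 0, 0.04]}, {"aperture":0.42, "xyz":[0, 0, 0.08]}, {"aperture":0.42, "xyz":[0, 0, 0.11]}, {"aperture":0.42, "xyz":[0, 0, 0.14]}, {"aperture":0.42, "xyz":[0, 0, 0.165]}, {"aperture":0.42, "xyz":[0, 0, 0.18]}, {"aperture":0.42, "xyz":[0, 0, 0.18]}, {"aperture":0.42, "xyz":[0, 0, 0.18]}]' > path.dat && python3 -m handwheel path.dat 30
echo '[{"aperture":0}, {"aperture":0}, {"aperture":0}, {"aperture":0}, {"aperture":0}, {"aperture":0}]' > path.dat && python3 -m handwheel path.dat 20
```

```text
t: 8.75
tcp_pos: [0.5087, -0.0777, 0.0349]
tool_rot: [180.0, -0.0, 21.3]
wrist_force: [0.2, 0.0, 0.2]
width: 0.42
gripper_force: 0.0
t: 9.35
tcp_pos: [0.5096, -0.0774, 0.036]
tool_rot: [179.9, -0.1, 21.4]
wrist_force: [0.1, 0.1, 7.2]
width: 0.111
gripper_force: 20.1
```

```bash

echo '[{"aperture":0, "xyz":[0, -0.003, 0]}, {"aperture":0, "xyz":[0, -0.006, 0]}, {"aperture":0, "xyz":[0, -0.008, 0]}]' > path.dat && python3 -m handwheel path.dat 20
```

```text
t: 9.65
tcp_pos: [0.5068, -0.0702, 0.036]
tool_rot: [179.9, -0.1, 21.4]
wrist_force: [0.1, -2.4, 6.6]
width: 0.109
gripper_force: 20.1
```

```bash

echo '[{"aperture":0, "xyz":[0, -0.008, 0]}, {"aperture":0, "xyz":[0, -0.016, 0]}, {"aperture":0, "xyz":[0, -0.024, 0]}, {"aperture":0, "xyz":[0, -0.032, 0]}, {"aperture":0, "xyz":[0, -0.04, 0]}, {"aperture":0, "xyz":[0, -0.046, 0]}, {"aperture":0, "xyz":[0, -0.05, 0]}, {"aperture":0, "xyz":[0, -0.05, 0]}]' > path.dat && python3 -m handwheel path.dat 20
```

```text
t: 10.45
tcp_pos: [0.4879, -0.0227, 0.0359]
tool_rot: [179.9, -0.1, 21.4]
wrist_force: [-2.9, 1.0, 11.0]
width: 0.111
gripper_force: 20.5
```

```bash

echo '[{"aperture":0.45}, {"aperture":0.45}, {"aperture":0.45}, {"aperture":0.45}, {"aperture":0.45}]' > path.dat && python3 -m handwheel path.dat 20
echo '[{"aperture":0.45, "xyz":[0, 0, -0.02]}, {"aperture":0.45, "xyz":[0, 0, -0.05]}, {"aperture":0.45, "xyz":[0, 0, -0.09]}, {"aperture":0.45, "xyz":[0, 0, -0.13]}, {"aperture":0.45, "xyz":[0, 0, -0.17]}, {"aperture":0.45, "xyz":[0, 0, -0.17]}, {"aperture":0.45, "xyz":[0, 0, -0.17]}]' > path.dat && python3 -m handwheel path.dat 20
python3 - <<'E'
from station import read_camera
import cv2,numpy as np
f=lambda c,r,s:cv2.resize(np.ascontiguousarray(c["pixels"][r[0]:r[1],r[2]:r[3],::-1]),None,fx=s,fy=s,interpolation=2)
cv2.imwrite("pics/f.png",np.hstack([f(read_camera("side"),(150,250,270,380),3.6),f(read_camera("top"),(140,240,260,370),3.6)]))
E
```

```text
t: 10.95
tcp_pos: [0.4869, -0.0231, 0.0341]
tool_rot: [-180.0, 0.0, 21.4]
wrist_force: [-0.4, 0.3, 0.7]
width: 0.451
gripper_force: 0.0
t: 11.65
tcp_pos: [0.4879, -0.0233, 0.2054]
tool_rot: [179.9, -0.1, 21.4]
wrist_force: [0.8, 0.4, -1.2]
width: 0.448
gripper_force: 0.0
```

View pics/f.png

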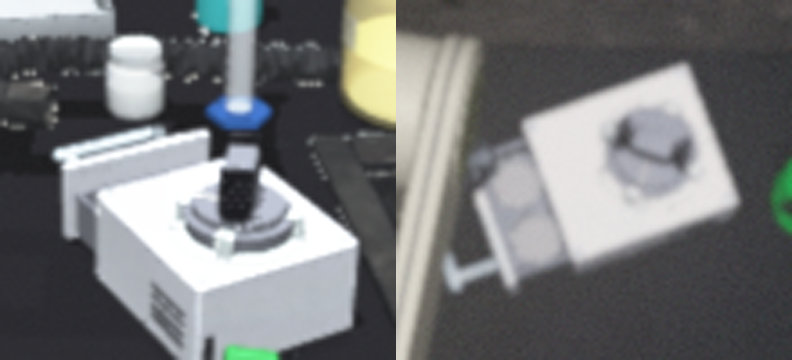

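The picture shows the drawer pulled out, with its front at (135,180) in the side half. The dial is turned with its tabs out, at (622,132) and (682,155) in the top half. The gripper is clear of everything, so I'm handing in.

```bash
python3 -c "
from station import sign_off;print(sign_off())"
```

```text
the job is handed in; nothing more can be done
None
```

I turned the dial to its open stop (about 0.27 N m), let go so both tabs sprang out, pulled the drawer about 59 of its 60 mm open, and handed in at about 11.7 s; nothing was touched except the dial and handle, and no verdict came back.

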